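Park the inspection camera and set its kick-down brake

ROBOT

A 7-joint arm with a two-finger parallel gripper is mounted at the origin on a cart in front of the work surface, level with it; the furniture and walls round the work are solid. World frame = base frame: x ahead of the robot, y to its left, z up, the work surface at z = 0. Lengths are in m, angles in rad, forces in N, time in s.
With the tool pointing down it reaches from about 0.4 to 0.875 m from the base axis. Payload 19.3 kg.
Tool frame: the origin (TCP) lies at the very end of the fingers, on their centre line; the grasp point (between the pads) lies 19 mm behind it; z points along the fingers, y is the line along which they close (so a half turn about z gives the same grasp; the last joint's range is limited). The gripper opens to 85 mm and grips with 20 to 120 N. Pads are 22 mm wide; open, the fingers measure 114 mm over their backs; the gripper's body (76 mm by 85 mm) begins 54 mm behind the grasp point. The pads swing forward as they close: fully open they stand 13 mm farther back than shut.
Start: joints at [1.075, 0.521, -0.036, 1.599, 0.021, 1.021, -0.113], TCP at [0.258, -0.569, 0.231] pointing down, gripper open.
Joint ranges: [-2.91, 2.91], [-0.3, 2.13], [-1.5, 1.42], [0.17, 2.43], [-1.26, 4.41], [0.16, 1.93], [-2.52, 2.52]. Speed limits (rad/s): [1.89, 1.89, 2.39, 2.39, 3.01, 3.01, 3.01].

INTERFACE

Orientations are given as a unit quaternion [w, x, y, z].
In Python, from workcell import arm, viewer, nets gives the robot as it stands. The module is installed in compiled form; this text tells all that it offers. Calls block until the motion is done:
- arm.move_to(position, orientation): joint-space move of the TCP to a pose.
- arm.move_straight(position, attitude=None, vel=0.15): straight line of the TCP; attitude=None keeps the orientation; vel is the mean speed in m/s.
- arm.move_joints(angles): joint-space move.
- arm.grip(opening, effort=None): finger opening in m; effort is the grip in N (None keeps the last); returns when the fingers have stopped.
- arm.pause(seconds).
- arm.solve_ik(position, orientation): joint angles nearest the present ones, or None.
- arm.get_obs(): the state.
- viewer.get_image(name): name is "scene" or "top"; returns a dict with "pixels" (480x640x3 uint8, red, green, blue), "fx", "fy", "cx", "cy" (pixels), "k1" (the pictures are not rectified: a ray, as slopes to the right and down, at radius r is drawn at 1 + k1 r^2 times it, then the intrinsics apply), "camera_from_world" (4x4, takes a point from world to camera coordinates). Camera axes: x right, y down, z forward; pixel columns grow to the right and rows downward; lengths in m; the calibration is good to about 2 mm. A picture is of the moment at which its call begins. There is no depth.
A pose or a line that the arm cannot do raises arm.Unreachable and nothing moves.
- arm.hand_in(): hands the job in; it is judged then, once.
Trained networks look in the newest picture that a camera, given by its name, has taken for a name from the list of things; names that differ only in an ending like _2 or _b are one class to them, and where a whole thing is asked for, a point or a joint stands for the part that bears it (a point fixed in the world has none). Each returns a list of dicts, best first, with "score" (0 to 1); they miss things now and then, are a little off and sometimes report something else, mostly with a low value. They report only what shows in the picture. A call takes as long as a camera call.
- nets.cut_out(camera, label): "region" (480x640 bool, what is visible of it) and "uv" ([column, row] in pixels, amid what is visible of it).
The state is a dict: "clock": time; "q": joint angles; "joint_vel": joint speeds; "effort": joint torques, N m; "eef_pos": TCP position; "orientation": TCP orientation; "contact_force": force on the tool from outside, world axes, zero at the start; "torque": the same for the moment, N m; "gripper_width": finger opening in m; "gripper_force": force on a finger pad.
Only numpy, scipy, OpenCV 4.12 (cv2) and the standard library are available. Lean on these libraries where they do the work, as an engineer would, in place of code of your own. Each camera call takes 0.05 s, during which the arm holds its last target. There are 200 camera calls.

TASK

Lift the green brake pedal of the camera carriage all the way up to release the brake, then slide the carriage along its rods until it rests against the red stop, without ramming it. With the carriage there, press the pedal's toe bar straight down with about 13 N, so that the brake foot grips firmly, and let go; do not touch the camera.

Things in the scene. Friction and masses are not known exactly. Their poses are not given: they have to be found in the camera images.
- rail: Rail unit fixed to the worktop: base plate 130x440x8 mm, two steel rods (12 mm thick, axes 22 mm up) along its y axis between grey end blocks (y = +-212 mm, 37 mm high). Origin on the worktop between the rods; x points away from the robot. A black brake strip, 22 mm wide, runs along y at x = -60 mm, its top 12 mm above the worktop, +-3 mm by wear (not reported).
- carriage: Blue carriage block, 86 x 90 (along the rail) mm, from 12 to 49 mm above the worktop; slides on the rods along the rail's y with about 1.5 N of friction when the brake is off. Origin on the worktop under its middle; axes parallel to the rail's. The pedal is at its front (-x). It carries camera, pedal and brake foot.
- carriage_mid (a point): Middle of the carriage, 23 mm above the worktop.
- red_stop_mid (a point): Middle of the red stop block (70 x 20 x 26 mm, 22 mm along the rail over its black rubber buffers; thumb screw up to 45 mm above the worktop), 23 mm above the worktop, clamped on the rods near one end, on either side of the carriage. The carriage touches its buffers when the two middles are 56 mm apart.
- yellow_stop_mid (a point): Middle of the yellow stop block, same shape, near the other end of the rail: not the one wanted.
- red_stop: The red stop block itself; origin at the worktop's height under its middle.
- pedal_hinge (a point): Axis of the pedal's hinge, parallel to the rail's y axis, 60 mm above the worktop, 44 mm in front (-x) of the carriage's middle.
- toe_bar (a point): Middle of the pedal's toe bar: green round bar 14 mm thick and 30 mm long, parallel to the rail's y axis, 80 mm from the hinge axis, on a flat stem 14 mm wide. Open space all round; can be pinched on its ends (30 mm apart) from above, and turns in the grip. A fingertip pressing on its top is dragged away from the hinge as it turns, so it is the vertical force that counts.
- pedal (a joint): Pedal angle, rad: 0 = fully up (stop; toe bar, on the robot's side, 0.45 rad above the hinge's level), grows as the toe goes down, 0.9 = lower stop. Starts partly down. Stays where it is left: hinge friction about 0.7 N m, some 9 N at the toe bar either way. It drives the brake foot down 16 mm per rad; the foot meets the strip at 0.25 to 0.63 rad, by wear.
- brake_foot: Black rubber foot, 15 mm wide, on a spring plunger under the pedal, 60 mm in front of the carriage's middle; origin at its lower tip, 19 mm above the worktop with the pedal up. Once it meets the strip it gives about 12 N per mm of drive, so the toe bar (5 mm of travel per mm of foot) stiffens from 9 N by about 0.5 N per mm; 13 N there = some 23 N at the foot, as wanted.
- camera_head: Black camera head with white lens ring, about 63 x 62 x 66 mm, fixed on top of the carriage, its top 115 mm above the worktop. Fragile.

How it is judged:
On the way, in this order (a step that is already met when the one before it is completed fails the run):
1. the pedal is lifted fully up (within 0.1 rad of its upper stop) (value of joint pedal below 0.1 rad), for 0.2 s.
2. with the pedal still up (below 0.25 rad), the carriage rests against the red stop (within 2.5 mm) (horizontal distance between carriage_mid and red_stop_mid below 0.0585 m and value of joint pedal below 0.25 rad), for 0.2 s.
At the end, for the whole second after the job is handed in: The carriage stands still within 2.5 mm of touching the red stop, and the brake foot, let go, presses on its strip with 12 to 34 N (what about 11.5 to 15 N on the toe bar gives) (horizontal distance between carriage_mid and red_stop_mid below 0.0585 m and contact force between brake_foot and anything else between 12 and 34 N and linear speed of carriage below 0.005 m/s).
It fails at once if the carriage is rammed or pressed against the red stop with more than 25 N (contact force between carriage and red_stop above 25 N).
It fails at once if the robot touches the camera (contact force between any of the fingers, the arm and camera_head above 0.5 N).
It also fails if it takes over 64 s, if anything falls off the work surface, if the arm or the gripper's body presses on something with over 40 N, if the wrist force passes 120 N, or if a joint passes its speed limit or range.

## Working session

There is one attempt and no reset: what is moved stays moved. The work goes in short steps, each a Python script; the robot and the scene stay as the last script left them, time stands still between calls to the robot, and variables do not carry over. Pictures are saved under pics/ and viewed, at most 10 in all, crops included, and the job is handed in when it is done.

```bash
mkdir -p pics
cat > h.py <<'E'
import numpy as np, cv2
from workcell import arm, viewer, nets
def shot(n,f=None):
    im=viewer.get_image(n)
    if f: cv2.imwrite('pics/'+f,im['pixels'][:,:,::-1])
    return im
def ray(im,uv):
    d=np.array([(uv[0]-im['cx'])/im['fx'],(uv[1]-im['cy'])/im['fy']]); s=d.copy()
    for _ in range(20): s=d/(1+im['k1']*(s@s))
    T=np.array(im['camera_from_world']); R=T[:3,:3]
    return -R.T@T[:3,3], R.T@np.array([s[0],s[1],1])
def atz(im,uv,z):
    o,d=ray(im,uv); return o+d*(z-o[2])/d[2]
def tri(a,ua,b,ub):
    o,d=ray(a,ua);p,e=ray(b,ub)
    t=np.linalg.lstsq(np.c_[d,-e],p-o,rcond=None)[0]
    x,y=o+t[0]*d,p+t[1]*e
    return (x+y)/2,np.linalg.norm(x-y)
def proj(im,P):
    T=np.array(im['camera_from_world']); c=T[:3,:3]@P+T[:3,3]; s=c[:2]/c[2]; s=s*(1+im['k1']*(s@s))
    return np.array([s[0]*im['fx']+im['cx'],s[1]*im['fy']+im['cy']])
E
python3 - <<'E'
from h import *
np.set_printoptions(precision=4,suppress=True)
I={n:shot(n,n+'0.png') for n in('scene','top')}
for n in I:
    print(n,ray(I[n],(320,240)))
    for l in('toe_bar','pedal','carriage','red_stop','red_stop_mid','yellow_stop_mid','camera_head','rail'):
        for r in nets.cut_out(n,l)[:2]: print(n,l,round(r['score'],2),np.round(r['uv']),r['region'].sum(),atz(I[n],r['uv'],.023))
o=arm.get_obs(); print(o['eef_pos'],o['orientation'],o['gripper_width'],o['contact_force'])
E
```

```text
scene (array([-0.0736,  0.4493,  0.6894]), array([ 0.64  , -0.388 , -0.6637]))
scene toe_bar 0.93 [316. 259.] 614 [0.5329 0.0869 0.023 ]
scene pedal 0.97 [319. 264.] 547 [0.5211 0.089  0.023 ]
scene carriage 0.96 [283. 234.] 4124 [0.6094 0.1066 0.023 ]
scene carriage 0.61 [275. 253.] 13836 [0.5759 0.1389 0.023 ]
scene red_stop 0.7 [181. 286.] 667 [0.575  0.2975 0.023 ]
scene red_stop_mid 0.71 [186. 289.] 778 [0.566  0.2938 0.023 ]
scene yellow_stop_mid 0.77 [356. 209.] 576 [ 0.6107 -0.0364  0.023 ]
scene camera_head 0.65 [278. 214.] 1700 [0.6608 0.0912 0.023 ]
scene rail 0.58 [274. 252.] 14295 [0.5778 0.1384 0.023 ]
top (array([0.3703, 0.1304, 0.9292]), array([ 0.1825,  0.0142, -0.9832]))
top toe_bar 0.79 [339. 259.] 412 [0.5018 0.1081 0.023 ]
top pedal 0.61 [341. 258.] 522 [0.5039 0.1045 0.023 ]
top carriage 0.71 [333. 215.] 2667 [0.5882 0.1176 0.023 ]
top red_stop 0.95 [244. 227.] 433 [0.5661 0.2913 0.023 ]
top red_stop 0.37 [337. 218.] 12232 [0.5809 0.1103 0.023 ]
top red_stop_mid 0.85 [241. 226.] 442 [0.5696 0.297  0.023 ]
top yellow_stop_mid 0.93 [410. 202.] 448 [ 0.6125 -0.0346  0.023 ]
top camera_head 0.77 [331. 203.] 1021 [0.6116 0.1211 0.023 ]
top rail 0.66 [337. 217.] 12221 [0.5831 0.1104 0.023 ]
[ 0.2581 -0.5692  0.2313] [-0.      0.9774  0.2113  0.    ] 0.08537654663087048 [ 0.0806  0.1116 -0.4656]
```

Run:
```python
import cv2
a=cv2.imread('pics/scene0.png');b=cv2.imread('pics/top0.png')
cv2.imwrite('pics/s1.png',cv2.resize(a[140:340,130:430],(798,532),interpolation=cv2.INTER_CUBIC))
cv2.imwrite('pics/t1.png',cv2.resize(b[150:310,210:450],(798,532),interpolation=cv2.INTER_CUBIC))
```

```text
(no output)
```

View pics/s1.png

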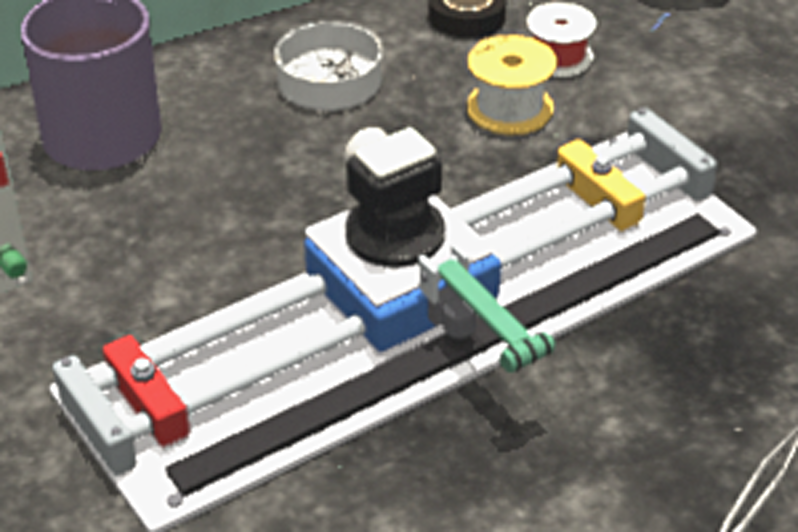

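View pics/t1.png

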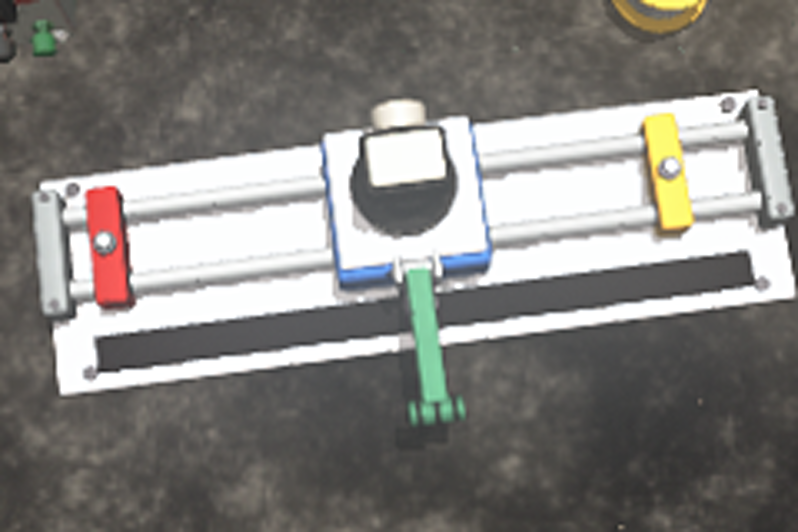

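The crops show the red stop on the left (+y; about crop-top (108,245)), the carriage in the middle, the yellow stop on the right, and the green pedal pointing at the robot with its toe bar at crop-top (437,410) / crop-scene (527,350). I'll fit the rail model to these points.

Run:
```python
from h import *
from scipy.optimize import least_squares
np.set_printoptions(precision=4,suppress=True)
S=shot('scene');T=shot('top')
t=lambda u,v:np.array([u/3.325+210,v/3.325+150])
s=lambda u,v:np.array([u/2.66+130,v/2.66+140])
# params rail x,y,yaw, carriage s, red s, yellow s, theta
def W(p,l): 
    c,q=np.cos(p[2]),np.sin(p[2]); return np.array([p[0]+c*l[0]-q*l[1],p[1]+q*l[0]+c*l[1],l[2]])
def toe(p):
    a=.45-p[6]; return [-.044-.08*np.cos(a),p[3],.06+.08*np.sin(a)]
obs=[(T,t(40,184),lambda p:[.065,.22,.008]),(T,t(62,394),lambda p:[-.065,.22,.008]),(T,t(797,298),lambda p:[-.065,-.22,.008]),(T,t(755,92),lambda p:[.065,-.22,.008]),
(S,s(150,530),lambda p:[-.065,.22,.008]),(S,s(755,230),lambda p:[-.065,-.22,.008]),
(T,t(323,135),lambda p:[.043,p[3]+.045,.049]),(T,t(470,117),lambda p:[.043,p[3]-.045,.049]),(T,t(340,270),lambda p:[-.043,p[3]+.045,.049]),(T,t(490,252),lambda p:[-.043,p[3]-.045,.049]),
(S,s(307,240),lambda p:[.043,p[3]+.045,.049]),(S,s(378,308),lambda p:[-.043,p[3]+.045,.049]),
(T,t(104,240),lambda p:[0,p[4],.042]),(S,s(142,367),lambda p:[0,p[4],.042]),
(T,t(669,166),lambda p:[0,p[5],.042]),(S,s(601,166),lambda p:[0,p[5],.042]),
(T,t(437,410),toe),(S,s(527,350),toe)]
f=lambda p:np.concatenate([proj(i,W(p,l(p)))-u for i,u,l in obs])
r=least_squares(f,[.58,.12,.1,0,.17,-.17,.3],loss='soft_l1')
p=r.x;print(p);print(f(p).reshape(-1,2).round(1).tolist())
for n,l in(('toe',toe(p)),('hinge',[-.044,p[3],.06]),('car',[0,p[3],.023]),('red',[0,p[4],.023]),('yel',[0,p[5],.023]),('final',[0,p[4]-.056,.023])): print(n,W(p,l))
print(tri(T,t(437,410),S,s(527,350)))
np.save('p.npy',p)
```

```text
[ 0.5905  0.1129  0.1165  0.0061  0.1813 -0.1466  0.4415]
[[0.2, -7.1], [-0.6, -6.6], [0.1, -6.7], [1.1, -6.9], [-3.3, -6.9], [-3.2, -4.4], [-1.1, 1.4], [1.3, 0.9], [-0.6, 4.6], [1.8, 3.9], [-1.9, -2.9], [0.6, 1.9], [0.0, 1.2], [0.3, 0.4], [-0.2, 1.6], [0.2, -0.4], [0.0, 1.4], [0.5, -0.1]]
toe [0.4667 0.1046 0.0607]
hinge [0.5461 0.1139 0.06  ]
car [0.5898 0.119  0.023 ]
red [0.5695 0.2931 0.023 ]
yel [ 0.6076 -0.0327  0.023 ]
final [0.576  0.2374 0.023 ]
(array([0.4693, 0.1043, 0.0581]), np.float64(0.0006765299124007732))
```

Residuals say the base plate isn't centred between the rods; I'll add its offset as a parameter.

```bash
cat > fit.py <<'E'
from h import *
from scipy.optimize import least_squares
np.set_printoptions(precision=4,suppress=True)
S=shot('scene');T=shot('top')
t=lambda u,v:np.array([u/3.325+210,v/3.325+150])
s=lambda u,v:np.array([u/2.66+130,v/2.66+140])
def W(p,l): 
    c,q=np.cos(p[2]),np.sin(p[2]); return np.array([p[0]+c*l[0]-q*l[1],p[1]+q*l[0]+c*l[1],l[2]])
def toe(p):
    a=.45-p[6]; return [-.044-.08*np.cos(a),p[3],.06+.08*np.sin(a)]
obs=[(T,t(40,184),lambda p:[.065+p[7],.22,.008]),(T,t(62,394),lambda p:[-.065+p[7],.22,.008]),(T,t(797,298),lambda p:[-.065+p[7],-.22,.008]),(T,t(755,92),lambda p:[.065+p[7],-.22,.008]),
(S,s(150,530),lambda p:[-.065+p[7],.22,.008]),(S,s(755,230),lambda p:[-.065+p[7],-.22,.008]),
(T,t(323,135),lambda p:[.043,p[3]+.045,.049]),(T,t(470,117),lambda p:[.043,p[3]-.045,.049]),(T,t(340,270),lambda p:[-.043,p[3]+.045,.049]),(T,t(490,252),lambda p:[-.043,p[3]-.045,.049]),
(S,s(307,240),lambda p:[.043,p[3]+.045,.049]),(S,s(378,308),lambda p:[-.043,p[3]+.045,.049]),
(T,t(104,240),lambda p:[0,p[4],.042]),(S,s(142,367),lambda p:[0,p[4],.042]),
(T,t(669,166),lambda p:[0,p[5],.042]),(S,s(601,166),lambda p:[0,p[5],.042]),
(T,t(437,410),toe),(S,s(527,350),toe)]
f=lambda p:np.concatenate([proj(i,W(p,l(p)))-u for i,u,l in obs])
r=least_squares(f,[.58,.12,.1,0,.17,-.17,.3,-.01],loss='soft_l1')
p=r.x;print(p);print(f(p).reshape(-1,2).round(1).tolist())
for n,l in(('toe',toe(p)),('hinge',[-.044,p[3],.06]),('car',[0,p[3],.023]),('red',[0,p[4],.023]),('yel',[0,p[5],.023]),('final',[0,p[4]-.056,.023])): print(n,W(p,l))
print(tri(T,t(437,410),S,s(527,350)))
np.save('p.npy',p)
E
python3 fit.py
```

```text
[ 0.5928  0.1157  0.1185  0.0029  0.1786 -0.15    0.4768 -0.016 ]
[[-0.4, -0.3], [-1.0, 0.6], [0.1, -0.1], [1.0, -0.7], [-0.2, 0.0], [0.9, 0.0], [-1.0, 0.1], [1.4, -0.5], [-0.4, 3.3], [2.0, 2.4], [-2.3, -3.9], [0.1, 0.8], [0.0, 0.1], [-0.2, -0.5], [0.0, 0.1], [-0.5, -1.5], [0.3, 0.1], [-0.1, -0.0]]
toe [0.4694 0.1039 0.0579]
hinge [0.5488 0.1134 0.06  ]
car [0.5925 0.1186 0.023 ]
red [0.5717 0.293  0.023 ]
yel [ 0.6106 -0.0333  0.023 ]
final [0.5783 0.2374 0.023 ]
(array([0.4693, 0.1043, 0.0581]), np.float64(0.0006765299124007732))
```

The fit now agrees to about 1 px (plate offset 16 mm, which also fits the strip's position). Toe bar is at (0.469, 0.104, 0.058), pedal about 0.47 rad, and the triangulation agrees. Next: approach and pinch.

```bash
cat >> h.py <<'E'
p=np.load('p.npy'); yaw=p[2]; c,sn=np.cos(yaw),np.sin(yaw)
Q=[0,np.cos(yaw/2),np.sin(yaw/2),0]
R=np.array([[c,-sn,0],[sn,c,0],[0,0,1]]); O=np.array([p[0],p[1],0])
W=lambda l:O+R@np.array(l)          # rail->world
L=lambda w:R.T@(np.array(w)-O)
toe=lambda a,s:np.array([-.044-.08*np.cos(a),s,.06+.08*np.sin(a)])
def F(f0=0): return R.T@(np.array(arm.get_obs()['contact_force'])-f0)
E
python3 - <<'E'
from h import *
np.set_printoptions(precision=3,suppress=True)
b=W(toe(.45-p[6],p[3]));print(b)
arm.move_to(b+[0,0,.11],Q)
arm.move_straight(b+[0,0,-.017],vel=.12)
print(arm.get_obs()['clock'],F(),L(arm.get_obs()['eef_pos']))
shot('scene','s2.png')
arm.grip(.0,50)
o=arm.get_obs();print(o['clock'],F(),o['gripper_width'],o['gripper_force'],o['q'])
im=shot('scene')['pixels'];jm=shot('top')['pixels']
cv2.imwrite('pics/g.png',np.hstack([cv2.resize(x,(400,400))[:,:,::-1] for x in (im[150:350,220:420],jm[170:320,265:415])]))
E
```

```text
[0.469 0.104 0.058]
4.8167 [-0.411 -0.283 -0.179] [-0.124  0.003  0.041]
5.4167 [-2.823  4.336  7.975] 0.029167969063960793 48.69154930114746 [-0.083  0.63  -0.341  2.093  0.435  0.485 -2.204]
```

View pics/g.png

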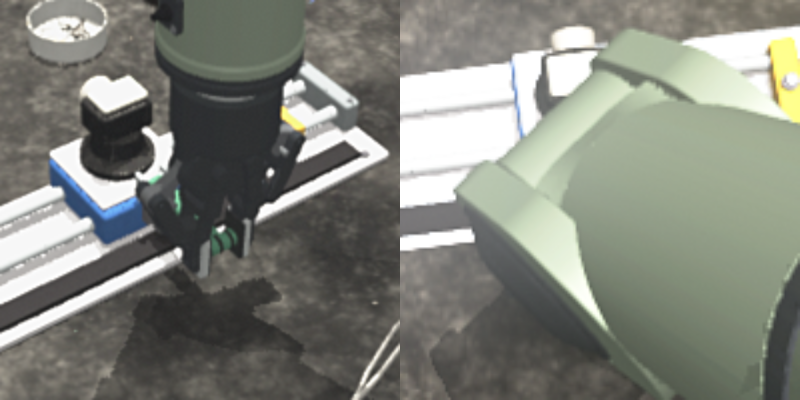

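The bar is pinched between both pads (left crop, about (222,238)), clear of the camera. Now lift along the arc.

Run:
```python
from h import *
np.set_printoptions(precision=3,suppress=True)
a0=.45-p[6]; e0=L(arm.get_obs()['eef_pos']); off=e0-toe(a0,p[3])
for a in [.1,.2,.3,.36,.40,.43,.45,.47,.49]:
    arm.move_straight(W(toe(a,p[3])+off),vel=.05 if a<.4 else .02)
    o=arm.get_obs();f=F();print(a,o['clock'],f,L(o['eef_pos']),o['gripper_width'])
    if f[2]<-22: break
```

```text
0.1 5.875 [-3.119  2.327  7.969] [-0.124  0.004  0.052] 0.028161979431084734
0.2 6.1833 [-2.935  1.129  5.224] [-0.122  0.004  0.06 ] 0.02843226879588835
0.3 6.4917 [-6.022  0.497  6.594] [-0.12   0.003  0.067] 0.028771252535970508
0.36 6.7417 [-6.156 -0.043  4.176] [-0.119  0.003  0.072] 0.028458157709253258
0.4 7.05 [-5.694 -0.322 -3.264] [-0.118  0.003  0.074] 0.028630775420682056
0.43 7.3167 [-5.848  0.136 -7.028] [-0.117  0.003  0.077] 0.02845476811368244
0.45 7.5667 [-5.314 -0.38  -8.942] [-0.116  0.003  0.078] 0.028336354140003506
0.47 7.8167 [-4.928 -0.117 -8.559] [-0.116  0.003  0.08 ] 0.028517953311392317
0.49 8.0667 [-5.944  0.393 -7.664] [-0.115  0.003  0.081] 0.028698210957455145
```

Run:
```python
from h import *
S=shot('scene');im=S['pixels']
for a in (.2,.3,.4,.45): print(a,proj(S,W(toe(a,p[3]+.015))),proj(S,W(toe(a,p[3]-.015))))
for r in nets.cut_out('scene','toe_bar')[:2]: print(r['score'],r['uv'],r['region'].sum())
cv2.imwrite('pics/l.png',cv2.resize(im[200:300,240:370],(780,600),interpolation=cv2.INTER_CUBIC)[:,:,::-1])
```

```text
0.2 [319.56662794 266.13740832] [336.13262719 258.05742496]
0.3 [318.92390669 261.44831804] [335.57420242 253.40173878]
0.4 [317.95310526 256.53321019] [334.68170625 248.52972819]
0.45 [317.34698797 254.00874808] [334.11216716 246.0302813 ]
0.55 [325.6, 251.4] 168
0.15 [180.3, 285.3] 703
```

View pics/l.png

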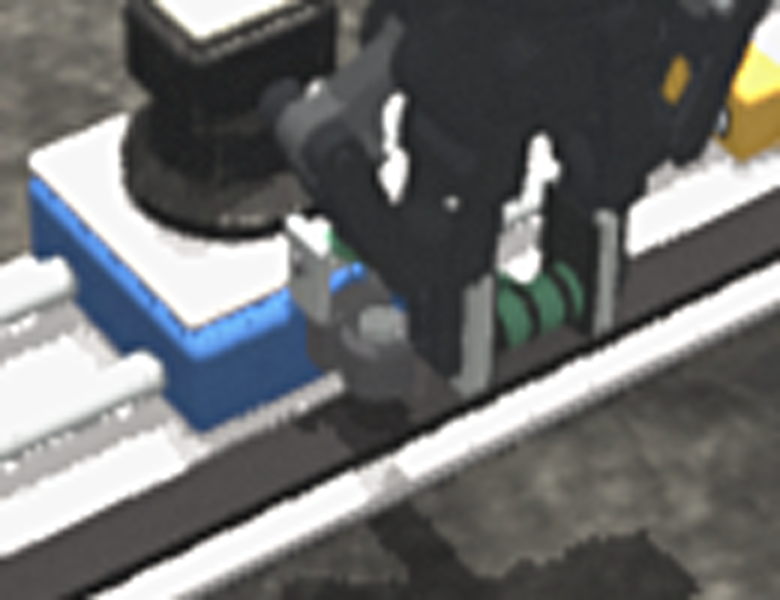

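The bar, seen between the pads at crop (540,303) = pixel (330,250), gives a≈0.40, nearly at the stop. I'll lift on until the force rises.

Run:
```python
from h import *
np.set_printoptions(precision=3,suppress=True)
e=L(arm.get_obs()['eef_pos']); up=np.array([-np.sin(.45)*-1,0,np.cos(.45)])
for k in range(1,9):
    arm.move_straight(W(e+up*.0015*k),vel=.02)
    o=arm.get_obs();f=F();print(k,o['clock'],f,L(o['eef_pos']))
    if f[2]<-17: break
arm.pause(.3);print(F())
S=shot('scene');im=S['pixels']
cv2.imwrite('pics/l2.png',cv2.resize(im[200:300,240:370],(780,600),interpolation=cv2.INTER_CUBIC)[:,:,::-1])
```

```text
1 8.4167 [-3.102 -0.348 -7.789] [-0.114  0.004  0.083]
2 8.6667 [-1.15   0.953 -6.878] [-0.113  0.004  0.084]
3 8.9167 [  1.837  -0.136 -21.817] [-0.113  0.004  0.085]
[  3.704   0.792 -26.435]
```

View pics/l2.png

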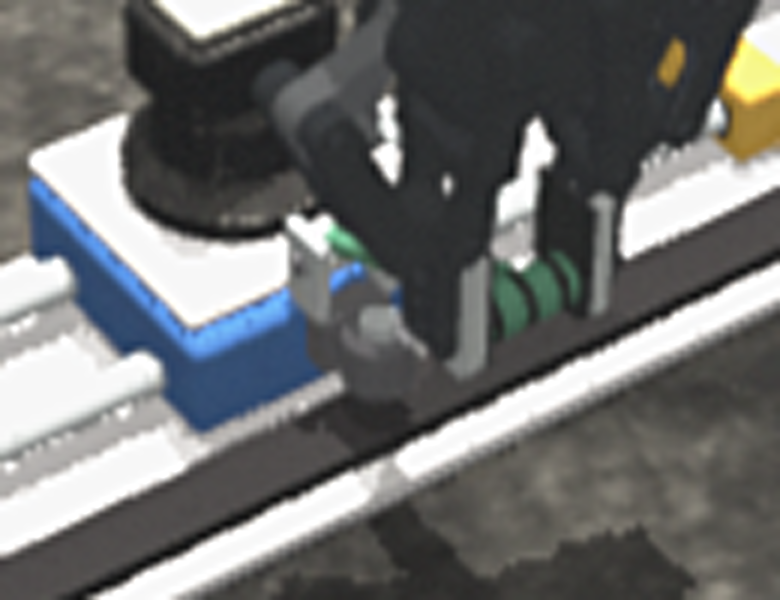

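The force jumped to −26 N, so the pedal is at its upper stop. I'll ease slightly, slide, then creep to contact.

Run:
```python
from h import *
np.set_printoptions(precision=3,suppress=True)
e=L(arm.get_obs()['eef_pos'])-np.array([0,0,.001])
arm.move_straight(W(e),vel=.02);print(F())
def go(s,v):
    arm.move_straight(W([e[0],s,e[2]]),vel=v); o=arm.get_obs();f=F();print(round(s,4),round(o['clock'],2),f,L(o['eef_pos'])); return f
go(.02,.04);go(.06,.06);f0=go(.105,.06);s=.105
f0=go(.106,.01)
while s<.14:
    s+=.001; f=go(s,.01)
    if f[1]<f0[1]-5: break
arm.pause(.3);print(F())
```

```text
[-3.483  0.542 -5.689]
0.02 10.07 [-5.828  0.919 -2.655] [-0.113  0.02   0.084]
0.06 10.89 [-6.298  0.679 -2.946] [-0.113  0.061  0.084]
0.105 11.79 [-6.037  1.73  -3.545] [-0.113  0.106  0.084]
0.106 12.04 [-5.506 -0.416 -2.538] [-0.113  0.106  0.084]
0.106 12.29 [-6.259 -0.141 -2.859] [-0.113  0.106  0.084]
0.107 12.54 [-6.337 -0.103 -3.856] [-0.113  0.107  0.084]
0.108 12.79 [-6.513 -1.276 -2.465] [-0.113  0.108  0.084]
0.109 13.04 [-6.76  -0.725 -2.747] [-0.113  0.109  0.084]
0.11 13.29 [-6.059 -0.997 -2.218] [-0.113  0.11   0.084]
0.111 13.54 [-6.508 -0.71  -2.571] [-0.113  0.111  0.084]
0.112 13.79 [-5.744 -1.11  -2.58 ] [-0.113  0.112  0.084]
0.113 14.04 [-5.259 -0.758 -2.052] [-0.113  0.113  0.084]
0.114 14.29 [-5.766 -0.637 -2.034] [-0.113  0.114  0.084]
0.115 14.54 [-5.932 -1.719 -2.4  ] [-0.113  0.115  0.084]
0.116 14.79 [-6.081 -0.201 -2.285] [-0.113  0.116  0.084]
0.117 15.04 [-5.691 -0.834 -2.243] [-0.113  0.117  0.084]
0.118 15.29 [-6.263 -0.611 -2.128] [-0.113  0.118  0.084]
0.119 15.54 [-6.176  0.05  -2.831] [-0.113  0.119  0.084]
0.12 15.79 [-6.79  -1.555 -2.059] [-0.113  0.12   0.084]
0.121 16.04 [-5.477 -0.203 -2.013] [-0.113  0.121  0.084]
0.122 16.29 [-6.515 -0.37  -3.077] [-0.113  0.122  0.084]
0.123 16.54 [-6.104 -0.532 -1.998] [-0.113  0.123  0.084]
0.124 16.79 [-6.565 -4.837 -1.186] [-0.113  0.123  0.084]
0.125 17.04 [-6.058 -9.942  1.714] [-0.113  0.124  0.084]
[-6.055 -8.738  0.603]
```

Contact came at 0.1235, just where predicted, with about 9 N. Ease, release, rise, and check.

Run:
```python
from h import *
np.set_printoptions(precision=3,suppress=True)
e=L(arm.get_obs()['eef_pos'])
arm.move_straight(W(e-[0,.0007,0]),vel=.01); print(F())
arm.grip(.05); print(F(),arm.get_obs()['gripper_width'])
e=L(arm.get_obs()['eef_pos'])
arm.move_straight(W(e+[-.03,0,.075]),vel=.12)
arm.grip(0,40);o=arm.get_obs(); print(o['clock'],F(),o['gripper_width'],L(o['eef_pos']))
S=shot('scene');T=shot('top')
for n,im in(('s',S),('t',T)): 
    for a in(.2,.45): print(n,a,proj(im,W(toe(a,p[4]-.056))))
for n in('scene','top'):
  for l in ('pedal','red_stop'):
    for r in nets.cut_out(n,l)[:1]: print(n,l,r['score'],r['uv'],r['region'].sum())
cv2.imwrite('pics/r.png',cv2.resize(S['pixels'][190:320,160:330],(784,600),interpolation=cv2.INTER_CUBIC)[:,:,::-1])
```

```text
[-3.552 -1.515 -5.796]
[-0.125 -0.072  0.282] 0.050142151263895506
19.4167 [ 0.153 -0.703  0.242] 0.00012362183734944402 [-0.143  0.123  0.159]
s 0.2 [257.731 296.204]
s 0.45 [254.714 283.76 ]
t 0.2 [275.67  280.157]
t 0.45 [274.092 275.491]
scene pedal 0.89 [243.1, 277.2] 550
```

View pics/r.png

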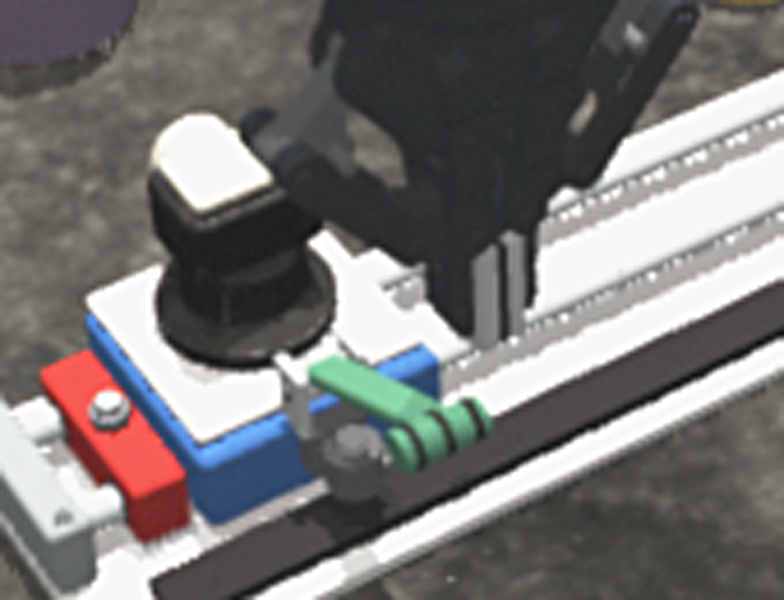

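The pedal is fully up: bar at pixel (255,284) against a modelled (254.7,283.8) for a=0.45. The carriage touches the red stop. Now press along the arc with the closed fingertips.

Run:
```python
from h import *
np.set_printoptions(precision=2,suppress=True)
s=p[4]-.056
def meas():
    fs=[]
    for _ in range(4): arm.pause(.03); fs.append(F())
    return np.mean(fs,0)
t=lambda a:W(toe(a,s)+[0,0,.007])
arm.move_straight(W(toe(.45,s)+[0,0,.025]),vel=.12)
arm.move_straight(t(.45)+[0,0,.004],vel=.05); arm.pause(.2)
f0=meas(); print(f0)
a=.45
while a>-.45:
    a-=.02; arm.move_straight(t(a),vel=.02)
    f=meas()-f0; z=L(arm.get_obs()['eef_pos'])[2]; aa=np.arcsin(np.clip((z-.067)/.08,-1,1))
    M=(.08*np.sin(aa)+.007)*f[0]+.08*np.cos(aa)*f[2]
    print(round(a,2),round(.45-aa,3),f,round(M/.08,2),round(arm.get_obs()['clock'],1))
    if f[2]>12.3 or arm.get_obs()['clock']>48: break
```

```text
[ 0.19 -0.31  0.32]
0.43 0.022 [-3.08  0.46  3.6 ] 1.72 21.6
0.41 0.04 [-4.66 -0.12  6.69] 3.87 22.0
0.39 0.06 [-5.31  0.66  8.03] 4.94 22.4
0.37 0.081 [-6.44  0.72  8.13] 4.69 22.7
0.35 0.101 [-6.84  0.31  8.5 ] 5.05 23.1
0.33 0.12 [-5.32  0.72  6.64] 4.09 23.5
0.31 0.141 [-6.35  0.44  7.47] 4.63 23.9
0.29 0.161 [-4.89  0.57  6.43] 4.34 24.3
0.27 0.181 [-5.07  0.07  6.23] 4.21 24.7
0.25 0.201 [-4.45  0.29  6.45] 4.77 25.0
0.23 0.221 [-4.14  0.03  6.16] 4.7 25.4
0.21 0.241 [-4.21  0.45  5.55] 4.19 25.8
0.19 0.261 [-4.2   0.49  5.8 ] 4.54 26.2
0.17 0.281 [-5.35  0.18  6.09] 4.64 26.6
0.15 0.301 [-4.49  0.4   5.69] 4.57 27.0
0.13 0.321 [-5.09  0.51  6.98] 5.82 27.3
0.11 0.341 [-6.36  0.29  7.74] 6.45 27.7
0.09 0.361 [-7.24  0.62  8.38] 7.07 28.1
0.07 0.381 [-7.5   0.45  9.06] 7.87 28.5
0.05 0.401 [-5.58  0.03  8.45] 7.67 28.9
0.03 0.42 [-7.03  0.35 10.11] 9.28 29.3
0.01 0.44 [-8.05  0.46 11.36] 10.58 29.6
-0.01 0.46 [-8.49  0.16 11.51] 10.85 30.0
-0.03 0.48 [-9.31  0.1  12.22] 11.69 30.4
-0.05 0.5 [-10.38   0.66  12.97] 12.57 30.8
```

Steady travel read about 4.5 N (not 9), then a clean knee at ≈0.30 rad with the expected 0.5 N/mm slope. By travel, that is already about 0.2 rad × 16 × 12 ≈ 38 N at the foot. I'll retract while measuring, to learn whether the pedal holds or springs back.

Run:
```python
from h import *
np.set_printoptions(precision=2,suppress=True)
f0=np.array([.19,-.31,.32])
for _ in range(3): print('hold',F(f0)); arm.pause(.1)
e=L(arm.get_obs()['eef_pos'])
for k in range(1,7):
    arm.move_straight(W(e+[0,0,.0005*k if k<4 else .0015*(k-2)]),vel=.02); f=[F()-f0]
    arm.pause(.1); print(k,L(arm.get_obs()['eef_pos'])[2]*1e3,f[0],F()-f0)
    if abs(F()[2]-f0[2])<.3: break
arm.move_straight(W(e+[-.02,0,.08]),vel=.15)
S=shot('scene','s5.png');T=shot('top','t5.png');im=S['pixels']
print(arm.get_obs()['clock'])
for th in(.2,.3,.35,.4,.45,.5): print(th,proj(S,W(toe(.45-th,p[4]-.056))))
cv2.imwrite('pics/r5.png',cv2.resize(im[190:320,160:330],(784,600),interpolation=cv2.INTER_CUBIC)[:,:,::-1])
```

```text
hold [-10.18   0.92  13.28]
hold [-10.13   0.82  13.7 ]
hold [-9.97 -0.68 13.52]
1 63.376713505063975 [-0.02  0.79  0.95] [-0.38  0.85 -0.02]
32.2417
0.2 [257.28 293.85]
0.3 [258.11 298.48]
0.35 [258.41 300.67]
0.4 [258.63 302.78]
0.45 [258.77 304.78]
0.5 [258.83 306.68]
```

View pics/r5.png

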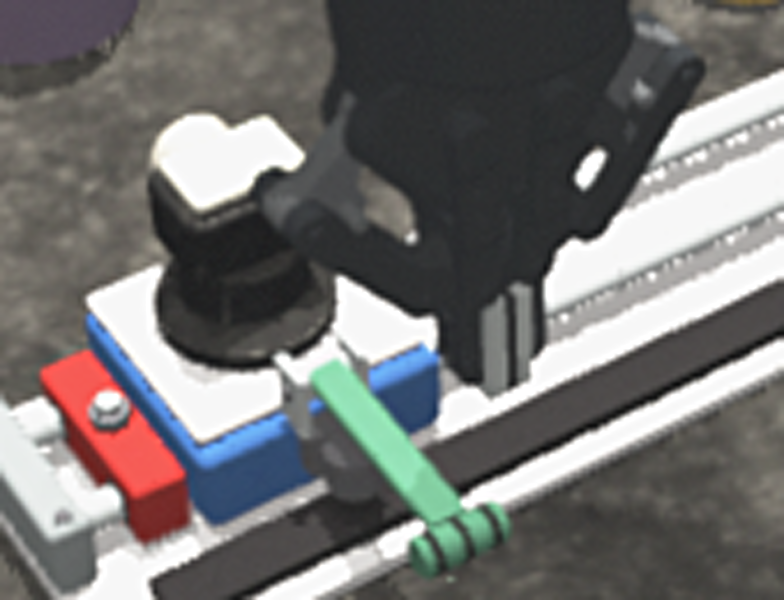

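The pedal held at ~0.5 rad (bar at crop (460,538) = pixel (259.7,306.7)), and the carriage is still on the red stop. The free-travel readings may understate the driving force because they were taken at rest. I'll re-press in micro-steps to see the true breakaway force (friction + spring) here.

Run:
```python
from h import *
np.set_printoptions(precision=2,suppress=True)
s=p[4]-.056; b=toe(-.05,s)
arm.move_straight(W(b+[0,0,.012]),vel=.15); arm.pause(.1)
f0=np.mean([F() for _ in range(3)],0); print(f0)
z=.0638; arm.move_straight(W([b[0],s,z]),vel=.04)
for k in range(16):
    arm.move_straight(W([b[0],s,z-.0001*k]),vel=.004); a=F()-f0
    arm.pause(.04); f=F()-f0; o=arm.get_obs(); print(round(L(o['eef_pos'])[2]*1e3,2),a,f,round(o['clock'],2))
    if f[2]>15.5: break
```

```text
[ 0.64 -0.03 -1.23]
63.85 [-1.5  -0.52  1.04] [-0.75 -0.45  1.08] 33.56
63.71 [-1.53 -0.37  1.46] [-0.4  -0.71  2.08] 33.85
63.59 [-1.69  0.6   0.31] [-0.7   0.12  0.84] 34.14
63.48 [-1.02 -0.05  0.66] [-0.68  1.14  0.12] 34.43
63.39 [-0.87 -0.66  1.08] [-0.96 -0.07  2.34] 34.73
63.33 [-1.93 -0.84  3.05] [-0.35 -0.44  1.9 ] 35.02
63.27 [-0.74 -0.5   4.23] [-1.97 -0.51  4.09] 35.31
63.19 [-1.49 -0.14  6.78] [-1.89 -0.56  6.56] 35.6
63.12 [-2.33 -1.01  7.4 ] [-2.9  -0.24  8.16] 35.89
63.07 [-2.51 -0.54  9.75] [-2.59 -0.46  9.46] 36.18
63.06 [-2.54 -0.22 10.94] [-2.64  0.32 10.76] 36.48
63.0 [-3.29 -1.05 12.72] [-3.04 -1.02 12.24] 36.77
62.95 [-3.03 -0.73 13.53] [-3.53 -0.09 13.75] 37.06
62.91 [-4.76 -2.26 15.65] [-3.79 -0.86 14.47] 37.35
62.87 [-4.03 -1.65 16.96] [-4.32 -1.03 16.8 ] 37.64
```

The breakaway exceeds ~15.5 N here, confirming the foot is at ~38 N (knee ≈0.295 rad). I'll lift the pedal again by pinching, re-seat the carriage lightly, and press to ≈0.415 rad (0.12 rad past the knee ≈ 23 N).

Run:
```python
from h import *
np.set_printoptions(precision=2,suppress=True)
clk=lambda:round(arm.get_obs()['clock'],2)
s=.1237; b=toe(-.05,s)
arm.move_straight(W(b+[-.0,0,.045]),vel=.15)
arm.grip(.055)
f0=F()
arm.move_straight(W(b-[0,0,.017]),vel=.12)
arm.grip(0,50); print(clk(),F()-f0,arm.get_obs()['gripper_width'])
for a in(.1,.25,.4): arm.move_straight(W(toe(a,s)-[0,0,.017]),vel=.06); print(a,F()-f0)
for k in range(8):
    f=F()-f0; print(k,clk(),f)
    if f[1]<-5: break
    s+=.0005; arm.move_straight(W(toe(.4,s)-[0,0,.017]),vel=.01)
arm.move_straight(W(toe(.4,s-.0007)-[0,0,.017]),vel=.01); print(F()-f0)
arm.grip(.05)
e=L(arm.get_obs()['eef_pos']); arm.move_straight(W(e+[0,0,.055]),vel=.15)
arm.grip(0); print(clk())
```

```text
39.62 [-1.42 -4.34  8.22] 0.028785180537326167
0.1 [-0.58 -4.91  7.08]
0.25 [-2.09 -4.06  4.63]
0.4 [-5.64 -5.02  4.41]
0 40.67 [-5.64 -5.02  4.41]
[-4.89 -2.29  2.8 ]
42.32
```

Run:
```python
from h import *
S=shot('scene');im=S['pixels']
for th in(.1,.2,.3,.4,.5): print(th,proj(S,W(toe(.45-th,p[4]-.056))))
for r in nets.cut_out('scene','pedal')[:1]: print(r['score'],r['uv'],np.argwhere(r['region']).max(0))
cv2.imwrite('pics/r6.png',cv2.resize(im[190:320,160:330],(784,600),interpolation=cv2.INTER_CUBIC)[:,:,::-1])
```

```text
0.1 [256.14418059 288.92064551]
0.2 [257.278439   293.84694713]
0.3 [258.10723235 298.4822703 ]
0.4 [258.62517717 302.77571521]
0.5 [258.83141048 306.68283703]
0.94 [247.0, 281.7] [297 266]
```

View pics/r6.png

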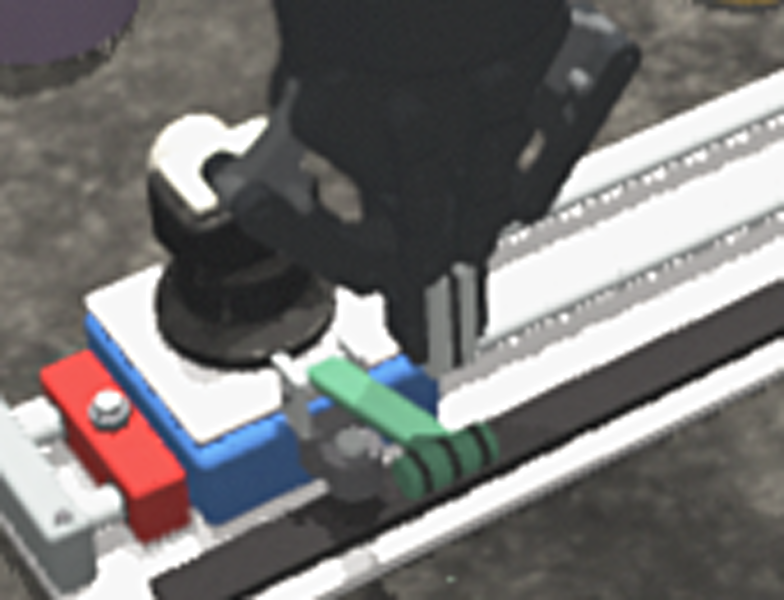

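Bar at crop (446,460) = pixel (256.7,289.7), so θ≈0.12, and the carriage is seated on the red stop. Now press to θ≈0.415.

Run:
```python
from h import *
np.set_printoptions(precision=2,suppress=True)
s=p[4]-.056
t=lambda a:W(toe(a,s)+[0,0,.007])
arm.move_straight(t(.38)+[0,0,.008],vel=.12); arm.pause(.15)
f0=[]
for _ in range(4): arm.pause(.03); f0.append(F())
f0=np.mean(f0,0); print(f0)
for a in(.33,.28,.23,.19,.15,.12,.10,.08,.065,.05,.035):
    arm.move_straight(t(a),vel=.02)
    fi=F()-f0; fs=[]
    for _ in range(3): arm.pause(.03); fs.append(F()-f0)
    o=arm.get_obs(); print(a,round(.45-np.arcsin((L(o['eef_pos'])[2]-.067)/.08),3),fi,np.mean(fs,0),round(o['clock'],1))
    if o['clock']>58: break
arm.pause(.2)
e=L(arm.get_obs()['eef_pos'])
arm.move_straight(W(e+[0,0,.005]),vel=.03); arm.move_straight(W(e+[-.02,0,.06]),vel=.12)
S=shot('scene');T=shot('top'); print(arm.get_obs()['clock'])
cv2.imwrite('pics/r7.png',cv2.resize(S['pixels'][190:320,160:330],(784,600),interpolation=cv2.INTER_CUBIC)[:,:,::-1])
```

```text
[ 0.05 -0.12  0.04]
0.33 0.122 [-2.36  0.35  5.89] [-2.85 -0.63  4.86] 43.9
0.28 0.171 [-2.8  -1.06  4.89] [-2.14 -0.02  3.24] 44.4
0.23 0.221 [-2.41  0.01  3.2 ] [-1.9  -0.19  2.42] 44.8
0.19 0.261 [-3.18 -0.25  3.52] [-1.91  0.7   3.53] 45.2
0.15 0.301 [-2.8   0.06  5.53] [-2.66  0.11  3.72] 45.6
0.12 0.33 [-4.21 -0.27  6.98] [-4.82  0.22  6.61] 46.0
0.1 0.349 [-5.82  0.3   8.24] [-5.57  0.51  7.71] 46.3
0.08 0.37 [-6.35 -0.37  9.23] [-6.21 -0.42  9.14] 46.7
0.065 0.384 [-7.5   0.24 10.07] [-7.6  -0.45 10.36] 47.0
0.05 0.399 [-8.14 -0.15 11.74] [-8.35  0.26 10.91] 47.4
0.035 0.415 [-8.7   0.46 11.77] [-7.86  0.1  11.48] 47.7
48.9917
```

View pics/r7.png

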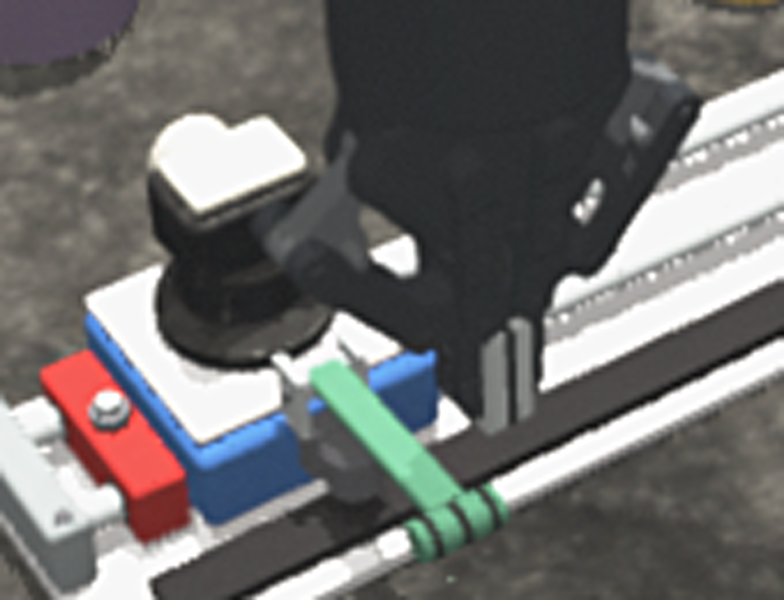

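θ≈0.41 (bar at pixel (259.3,303.2)), carriage seated. Final check: a micro-step press up to a true 13 N, which only moves the pedal if it isn't yet set firmly enough.

Run:
```python
from h import *
np.set_printoptions(precision=2,suppress=True)
s=p[4]-.056; b=toe(.035,s)
arm.move_straight(W(b+[0,0,.013]),vel=.15); arm.pause(.1)
f0=[]
for _ in range(4): arm.pause(.03); f0.append(F())
f0=np.mean(f0,0)
arm.move_straight(W([b[0],s,.0703]),vel=.05)
for k in range(15):
    arm.move_straight(W([b[0],s,.0702-.00015*k]),vel=.01); f=F()-f0
    o=arm.get_obs(); print(round(L(o['eef_pos'])[2]*1e3,2),f,round(o['clock'],2))
    if f[2]>12.6 or o['clock']>57: break
e=L(arm.get_obs()['eef_pos'])
arm.move_straight(W(e+[0,0,.004]),vel=.03); arm.move_straight(W(e+[-.02,0,.05]),vel=.15)
print(arm.get_obs()['clock'])
```

```text
70.19 [-0.05  0.44  0.21] 50.27
70.09 [-0.   -0.    1.93] 50.52
70.01 [-2.23 -1.06  5.27] 50.77
69.93 [-3.06 -0.8   7.76] 51.02
69.85 [-2.83 -0.93 10.36] 51.27
69.8 [-3.63 -0.95 11.74] 51.52
69.7 [-4.55 -1.01 13.19] 51.77
52.55
```

```bash
python3 -c "
from workcell import arm
print(arm.hand_in())"
```

```text
the job is handed in; nothing more can be done
None
```

I handed the job in at about 52.6 s: pedal lifted to its upper stop, carriage resting on the red stop (about 9 N at contact), brake pressed to 13 N and let go. The first press went too deep, so I lifted the pedal and pressed again; the foot should now hold about 23–26 N (estimated from pedal travel). The hand-in returned no verdict.

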